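# Clear the crispbread off the pastry board

## Task

Pick up the blue scraper and use it to sweep all four broken crispbread pieces off the wooden board, over its open edge, into the empty green tray; keep your fingers off the pieces and do not let any end up in the white tray with the pastry cutters or on the worktop. Then stand the scraper upright on the cleared board and let go. Leave the jar, box, tin and mill around the board where they are.

Things in the scene. Friction and masses are not known exactly. Their poses are not given: they have to be found in the camera images.
- board: fixed dark wooden pastry board, 204 (its x) x 230 (its y) mm, its flat top 40 mm above the worktop; origin at the centre of its underside. Along both of its x sides runs a pale wooden lip 10 mm wide whose top is 10 mm above the board's top, so the clear flat width between the lips is 184 mm (x from -92 to 92 mm). The two y edges (y = -115 and +115 mm) are open and flush, with a tray against each; which tray is on which side varies
- empty_tray: fixed green open tray, empty at the start, 204 (its x) x 115 (its y) x 30 mm high, walls 4 mm, standing on the worktop against one open edge of the board (its rim 10 mm below the board's top), its axes parallel to the board's; origin at the centre of its underside, 173 mm from the board's origin along the board's +y or -y
- cutter_tray: fixed white open tray of the same size against the opposite open edge of the board; two steel pastry cutters are fixed in it, their tops 37 mm above the worktop; origin at the centre of its underside
- scraper_grip (a point): point in the grip of the blue scraper block, a loose tool (about 0.25 kg) standing upright on the worktop to the left or the right of the board and trays. Its foot is 130 mm long (along its x), 44 mm thick (along its y) with a flat black rubber underside 68 mm below this point, and 28 mm high; on it stands an upright grip 90 mm long (x), 26 mm thick (y) whose top is 26 mm above this point. Its z points up; squeeze the grip across its thickness (along its y)
- scraper: the same scraper; origin at the centre of its underside, axes as above
- piece_a: one of four broken pieces of crispbread, a pale tan flat piece about 62 x 43 mm and 10 mm thick with small dark dots, about 20 g, lying flat on the board at the start; origin at the centre of its underside
- piece_b: one of four broken pieces of crispbread, a pale tan flat piece about 62 x 43 mm and 10 mm thick with small dark dots, about 20 g, lying flat on the board at the start; origin at the centre of its underside
- piece_c: one of four broken pieces of crispbread, a pale tan flat piece about 62 x 43 mm and 10 mm thick with small dark dots, about 20 g, lying flat on the board at the start; origin at the centre of its underside
- piece_d: one of four broken pieces of crispbread, a pale tan flat piece about 62 x 43 mm and 10 mm thick with small dark dots, about 20 g, lying flat on the board at the start; origin at the centre of its underside
- jam_jar: bystander: glass jam jar with a white lid, 72 mm across, 110 mm tall, standing on the side of the board where the scraper is not; origin at the centre of its underside
- tea: bystander: red tea box, 56 x 94 x 145 mm, at the left; origin at the centre of its underside
- corn_tin: bystander: green food tin, 75 mm across, 110 mm tall, at the left rear; origin at the centre of its underside
- mill: bystander: dark wooden pepper mill, 58 mm across, 170 mm tall, at the right; origin at the centre of its underside
Mind the look-alikes: they are no part of the job. What is meant by the scraper is not yellow, and is the larger of those in its own colour.

How it is judged:
On the way:
1. all four pieces lie in the green tray while the scraper is still held (x of piece_a in the frame of empty_tray between -0.1 and 0.1 m and y of piece_a in the frame of empty_tray between -0.057 and 0.057 m and z of piece_a in the frame of empty_tray between -0.005 and 0.042 m and x of piece_b in the frame of empty_tray between -0.1 and 0.1 m and y of piece_b in the frame of empty_tray between -0.057 and 0.057 m and z of piece_b in the frame of empty_tray between -0.005 and 0.042 m and x of piece_c in the frame of empty_tray between -0.1 and 0.1 m and y of piece_c in the frame of empty_tray between -0.057 and 0.057 m and z of piece_c in the frame of empty_tray between -0.005 and 0.042 m and x of piece_d in the frame of empty_tray between -0.1 and 0.1 m and y of piece_d in the frame of empty_tray between -0.057 and 0.057 m and z of piece_d in the frame of empty_tray between -0.005 and 0.042 m and contact force between the fingers and scraper above 1 N), for 0.2 s.
At the end, for the whole second after the job is handed in: All four pieces lie at rest in the green tray (centre inside its outline and less than 42 mm above its underside); the scraper stands upright (within 0.12 rad) and at rest on the board's top, its centre within the board's clear area (92 mm and 115 mm either side of the middle), released (x of piece_a in the frame of empty_tray between -0.1 and 0.1 m and y of piece_a in the frame of empty_tray between -0.057 and 0.057 m and z of piece_a in the frame of empty_tray between -0.005 and 0.042 m and x of piece_b in the frame of empty_tray between -0.1 and 0.1 m and y of piece_b in the frame of empty_tray between -0.057 and 0.057 m and z of piece_b in the frame of empty_tray between -0.005 and 0.042 m and x of piece_c in the frame of empty_tray between -0.1 and 0.1 m and y of piece_c in the frame of empty_tray between -0.057 and 0.057 m and z of piece_c in the frame of empty_tray between -0.005 and 0.042 m and x of piece_d in the frame of empty_tray between -0.1 and 0.1 m and y of piece_d in the frame of empty_tray between -0.057 and 0.057 m and z of piece_d in the frame of empty_tray between -0.005 and 0.042 m and linear speed of each of piece_a, piece_b, piece_c, piece_d, scraper below 0.02 m/s and x of scraper in the frame of board between -0.092 and 0.092 m and y of scraper in the frame of board between -0.115 and 0.115 m and z of scraper in the frame of board between 0.035 and 0.047 m and angle between scraper's own z axis and vertical below 0.12 rad); the robot touches nothing.
It fails at once if the fingers touch a piece of crispbread (contact force between the fingers and piece_a above 0.3 N or contact force between the fingers and piece_b above 0.3 N or contact force between the fingers and piece_c above 0.3 N or contact force between the fingers and piece_d above 0.3 N).
It fails at once if a bystander (jam jar, tea box, tin or pepper mill) is shifted by more than 30 mm (distance of any of jam_jar, tea, corn_tin, mill from where it was at the start of the episode above 0.03 m).
It also fails if it takes over 51 s, if anything falls off the work surface, if the arm or the gripper's body presses on something with over 40 N, if the wrist force passes 120 N, or if a joint passes its speed limit or range.

## Robot

A 7-joint arm with a two-finger parallel gripper is mounted at the origin on the work surface; the furniture and walls round the work are solid. World frame = base frame: x ahead of the robot, y to its left, z up, the work surface at z = 0. Lengths are in m, angles in rad, forces in N, time in s.
With the tool pointing down it reaches from about 0.4 to 0.85 m from the base axis. Payload 4.5 kg.
Tool frame: the origin (TCP) lies midway between the tips of the shut fingers; the grasp point (between the pads) lies 19 mm behind it (bot.pinch_z is the distance from the TCP to the grasp point, in m); z points along the fingers, y is the line along which they close (so a half turn about z gives the same grasp; the last joint's range is limited). The gripper opens to 88 mm and grips with 3 to 60 N. Pads are 18 mm wide; open, the fingers measure 123 mm over their backs; the gripper's body (75 mm by 187 mm) begins 45 mm behind the grasp point.
Start: joints at [1.192, 0.689, -0.195, 1.565, 0.157, 0.902, -0.215], TCP at [0.251, -0.573, 0.239] pointing down, gripper open.
Joint ranges: [-3.01, 3.01], [-0.46, 2.08], [-1.47, 1.51], [0.13, 2.56], [-1, 4.14], [0.04, 2.09], [-2.66, 2.66]. Speed limits (rad/s): [2.57, 2.57, 3.14, 3.14, 3.14, 3.14, 3.14].

## Interface

Orientations are given as a 3x3 rotation matrix whose columns are the frame's x, y, z axes.
In Python, from workcell import bot gives the robot as it stands.
- The arm moves only by the tool play_rows, never from a script. Its argument "increments" is a list of rows, each an object of numbers: "x", "y", "z": the shift along the tool's x, y, z in mm; "ax", "ay", "az": the turn, a rotation vector about the tool's x, y, z in degrees; "grip": the closure, from -1 (fully open) to 1 (shut). In form: [{"x": .., "y": .., "z": .., "ax": .., "ay": .., "az": .., "grip": ..}, ...]. A call has 1 to 5 rows; each row is the pose to reach, as a shift and turn from the pose commanded when the call began, along the tool's axes at that moment; what a row does not reach only later rows make up. A row lasts 1/8 s, in which the tool goes at most 62.5 mm and 10.7 degrees, less where a joint would pass 70% of its speed; a pose out of reach is approached as far as the arm can. A call with a gripper value outside its range is refused whole. The fingers move at their own pace and stop on an object; "squeeze" is the grip in N (left out, the last holds). Time passes only in rows, so rows that repeat a pose let the fingers close. It gives the time, the measured TCP pose, the force, the opening and the grip force at its end, in the units of the state.
- bot.get_state(): the state, without advancing time (a new reading comes with each control period).
- bot.get_image(name): name is "side" or "top"; returns a dict with "image" (400x640x3 uint8, red, green, blue), "K" (3x3 intrinsics, pixels), "R" (3x3) and "t" (3): a world point X has camera coordinates R X + t. Camera axes: x right, y down, z forward; pixel columns grow to the right and rows downward; lengths in m; the calibration is good to about 2 mm. A picture is of the moment at which its call begins. There is no depth.
- bot.job_done(): hands the job in; it is judged then, once.
The state is a dict: "time": time; "qpos": joint angles; "qd": joint speeds; "joint_torque": joint torques, N m; "eef_pos": TCP position; "tool_rot": TCP orientation; "ft_force": force on the tool from outside, world axes, zero at the start; "ft_torque": the same for the moment, N m; "width": finger opening in m; "gripper_force": force on a finger pad.
Only numpy, scipy, OpenCV 4.12 (cv2) and the standard library are available. Lean on these libraries where they do the work, as an engineer would, in place of code of your own. Each camera call takes 0.05 s, during which the arm holds its last target. There are 200 camera calls.

## Working session

There is one attempt and no reset: what is moved stays moved. The work goes in short steps, Python scripts to look and compute and a tool call to move; the robot and the scene stay as the last step left them, time stands still between calls to the robot, and variables do not carry over. Pictures are saved under pics/ and viewed, at most 10 in all, crops included, and the job is handed in when it is done.

Besides the shell and the picture viewer there is one more tool, called after "Request:" as name([rows], argument=value, ...), one row to a line, values as JSON. play_rows: Moves the arm, as the interface text tells. Its arguments: {"type":"object","properties":{"increments":{"type":"array","items":{"type":"object","properties":{"x":{"type":"number"},"y":{"type":"number"},"z":{"type":"number"},"ax":{"type":"number"},"ay":{"type":"number"},"az":{"type":"number"},"grip":{"type":"number"}}}},"squeeze":{"type":"number"}},"required":["increments"]}

```bash
ls; mkdir -p pics; python3 - <<'E'
from workcell import bot
import cv2
s=bot.get_state();print(s['time'],s['eef_pos'],s['tool_rot'],s['width'],bot.pinch_z)
for n in('side','top'):
    d=bot.get_image(n);cv2.imwrite(f'pics/{n}0.png',d['image'][:,:,::-1]);print(n,d['K'],d['R'],d['t'])
E
```

```text
pics
0.0 [ 0.25043323 -0.57192364  0.23791561] [[ 9.15947279e-01  4.01297657e-01 -8.79164071e-04]
 [ 4.01298594e-01 -9.15945801e-01  1.65135672e-03]
 [-1.42581057e-04 -1.86536300e-03 -9.99998250e-01]] 0.08791534079357939 0.0187
side [[491.50931497   0.         319.94013798]
 [  0.         491.50931497 196.97294798]
 [  0.           0.           1.        ]] [[ 0.07207984 -0.99739604  0.00237422]
 [-0.55970962 -0.04241915 -0.82760242]
 [ 0.82554808  0.05832458 -0.56130972]] [-0.06207578  0.33319267  1.61540725]
top [[441.53742353   0.         320.61832442]
 [  0.         441.53742353 196.04013623]
 [  0.           0.           1.        ]] [[ 2.75224675e-03 -9.99827205e-01 -1.83843983e-02]
 [-9.95042452e-01 -9.10487818e-04 -9.94469240e-02]
 [ 9.94130012e-02  1.85669593e-02 -9.94873019e-01]] [-0.00768472  0.49191645  1.55396321]
```

View pics/side0.png

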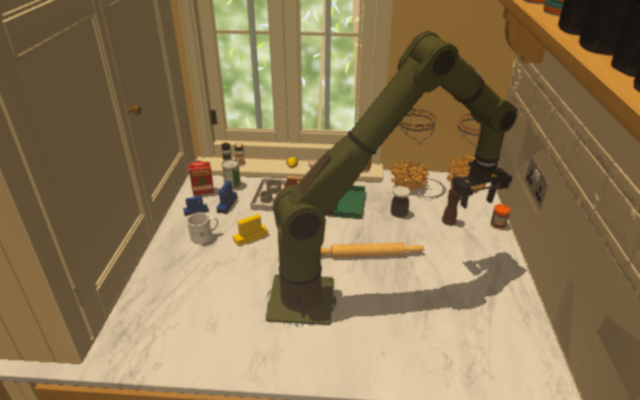

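View pics/top0.png

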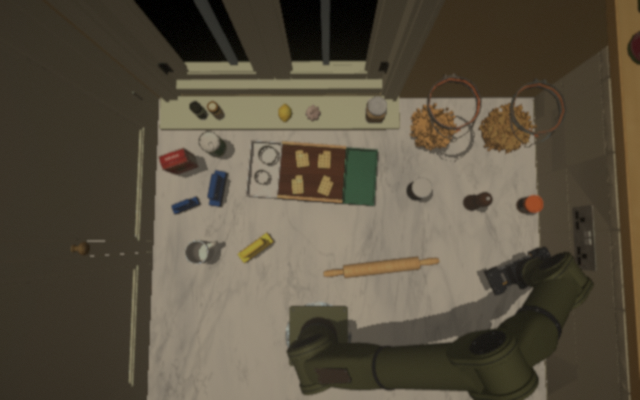

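The side view is mostly blocked by the arm. The top view shows the board at about (313,172), the green tray on its right at (361,177) and the white tray on its left at (265,170). The large blue scraper is at (217,188), with a smaller blue one at (186,205).

```bash
cat > h.py <<'E'
from workcell import bot
import cv2, numpy as np
def ray(d,uv,z):
    uv=np.atleast_2d(np.array(uv,float)); p=np.c_[uv,np.ones(len(uv))]@np.linalg.inv(d['K']).T@d['R']
    c=-d['R'].T@d['t']; return c+p*((z-c[2])/p[:,2])[:,None]
def blobs(d,lo,hi,amin=30,roi=(160,120,400,230)):
    hsv=cv2.cvtColor(d['image'],cv2.COLOR_RGB2HSV); m=cv2.inRange(hsv,lo,hi)
    r=np.zeros_like(m); x0,y0,x1,y1=roi; r[y0:y1,x0:x1]=m[y0:y1,x0:x1]
    cs,_=cv2.findContours(r,cv2.RETR_EXTERNAL,cv2.CHAIN_APPROX_NONE)
    return [c for c in cs if cv2.contourArea(c)>amin]
def rect(d,c,z):
    w=ray(d,c[:,0,:],z)[:,:2].astype(np.float32); r=cv2.minAreaRect(w*1000)
    return np.round(r[0],1),np.round(r[1],1),round(r[2],1)
E
python3 - <<'E'
from h import *
d=bot.get_image('top')
im=d['image'][:,:,::-1]
cv2.imwrite('pics/crop1.png',cv2.resize(im[125:225,165:395],None,fx=3.4,fy=3.4,interpolation=cv2.INTER_CUBIC))
for n,lo,hi,z in(('blue',(105,120,30),(125,255,255),.06),('green',(60,90,20),(90,255,255),.03),('piece',(12,60,130),(30,200,255),.05),('brown',(0,90,20),(14,255,110),.04)):
    for c in blobs(d,lo,hi): print(n,cv2.boundingRect(c),cv2.contourArea(c),rect(d,c,z))
hsv=cv2.cvtColor(d['image'],cv2.COLOR_RGB2HSV)
for p in((217,188),(361,177),(302,158),(313,172),(205,248)):print(p,hsv[p[1],p[0]])
E
```

```text
piece (276, 195, 65, 7) 31.0 (array([481.4,  37.3]), array([226. ,   5.6]), 85.5)
piece (318, 177, 14, 18) 141.0 (array([527.6, -24. ]), array([37.4, 58.7]), 68.4)
piece (292, 176, 11, 17) 135.5 (array([532. ,  76.3]), array([57. , 35.4]), 0.4)
piece (318, 151, 12, 17) 133.5 (array([621.4, -17.1]), array([57.5, 39. ]), 0.0)
piece (296, 151, 13, 16) 135.5 (array([625.2,  60.3]), array([54.6, 40.2]), 8.3)
piece (281, 140, 66, 8) 120.5 (array([677.4,  18.8]), array([232.3,  10.7]), 85.6)
piece (160, 120, 240, 8) 1569.0 (array([750.4, 142.8]), array([857.8,  25.7]), 89.9)
brown (162, 149, 35, 25) 301.5 (array([602.7, 504.2]), array([ 80.8, 102.7]), 34.7)
brown (279, 145, 66, 54) 2768.0 (array([579. ,  25.8]), array([224.3, 183.1]), 85.8)
(217, 188) [120  13  40]
(361, 177) [63 77 80]
(302, 158) [ 21 118 151]
(313, 172) [ 10 138  76]
(205, 248) [ 28  32 153]
```

View pics/crop1.png

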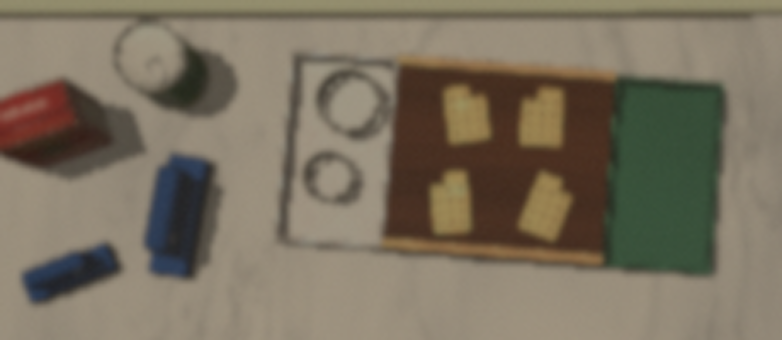

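The crop shows four tan pieces in a 2x2 layout on the board. The open edge is on the right, towards the green tray. The scraper's long axis runs roughly along world x.

```bash
python3 - <<'E'
from h import *
out=[]
for n,(x0,y0,x1,y1) in(('top',(200,162,235,215)),('side',(205,172,250,222))):
    d=bot.get_image(n); im=d['image'].astype(int)
    m=((im[:,:,2]-im[:,:,0]>15)).astype(np.uint8)*255
    r=np.zeros_like(m); r[y0:y1,x0:x1]=m[y0:y1,x0:x1]
    cs,_=cv2.findContours(r,cv2.RETR_EXTERNAL,cv2.CHAIN_APPROX_NONE); c=max(cs,key=cv2.contourArea)
    print(n,cv2.boundingRect(c),cv2.contourArea(c), 'hull',cv2.approxPolyDP(cv2.convexHull(c),1.2,True)[:,0].tolist())
    if n=='top':
        for z in (.0,.014,.028,.06,.094): print(z,rect(d,c,z))
    a=d['image'][y0:y1,x0:x1,::-1]; a=cv2.convertScaleAbs(a,alpha=2.0)
    out.append(cv2.resize(a,(390,580),interpolation=cv2.INTER_CUBIC))
    print('cam',-d['R'].T@d['t'])
cv2.imwrite('pics/scr.png',np.hstack(out))
E
```

```text
top (208, 171, 18, 35) 200.0 hull [[219, 171], [225, 174], [219, 205], [210, 204], [208, 194], [212, 175], [216, 171]]
0.0 (array([524.6, 377.1]), array([ 48.1, 125.2]), 80.5)
0.014 (array([522.9, 373.5]), array([ 47.7, 124.1]), 80.5)
0.028 (array([521.3, 369.9]), array([ 47.3, 123. ]), 80.5)
0.06 (array([517.5, 361.6]), array([ 46.3, 120.5]), 80.5)
0.094 (array([513.4, 352.8]), array([ 45.3, 117.8]), 80.5)
cam [ 0.33501475 -0.03608788  1.59477437]
side (220, 181, 11, 13) 44.5 hull [[229, 181], [229, 184], [221, 193], [220, 190], [225, 183]]
cam [-1.14263081 -0.14199833  1.18264224]
```

View pics/scr.png

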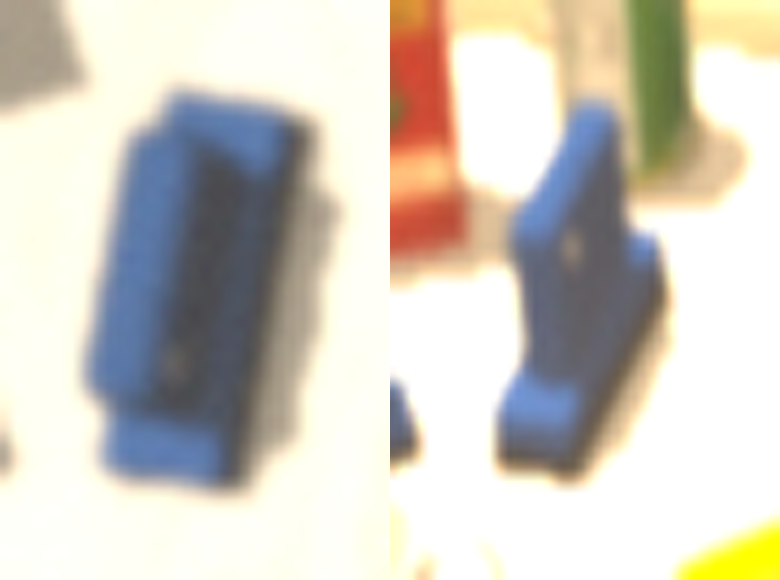

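The left half shows the scraper from above, with the foot-top corners and the grip's top face both visible. I'll cast those onto their known heights.

```bash
python3 - <<'E'
from h import *
d=bot.get_image('top')
f=lambda P:[(200+x/11.14-.5,162+y/10.94-.5) for x,y in P]
for P,z in(([(178,88),(290,110),(222,482),(103,468)],.028),([(140,128),(195,138),(150,405),(90,385)],.094)):
    w=ray(d,f(P),z)[:,:2]*1000; print(z,w.round(),w.mean(0).round(1),np.linalg.norm(w-np.roll(w,1,0),axis=1).round(), np.degrees(np.arctan2(*((w[0]+w[1]-w[2]-w[3])[::-1]))))
E
```

```text
0.028 [[587. 372.]
 [580. 336.]
 [457. 355.]
 [462. 393.]] [521.4 364.1] [127.  37. 124.  39.] -9.098822579174614
0.094 [[564. 367.]
 [561. 350.]
 [476. 361.]
 [482. 380.]] [520.7 364.3] [83. 17. 85. 20.] -8.549772113964373
```

```bash
cat > go.py <<'E'
import sys
from h import *
from scipy.spatial.transform import Rotation as Ro
x,y,z,a=map(float,sys.argv[1:5]); s=bot.get_state(); R=s['tool_rot']; a=np.radians(a)
X=np.array([np.cos(a),np.sin(a),0]);T=np.c_[X,np.cross([0,0,-1],X),[0,0,-1]]
d=R.T@(np.array([x,y,z])-1000*s['eef_pos'])
print('t',s['time'],'pos',(1000*s['eef_pos']).round(1),'d',d.round(1),'n',np.linalg.norm(d).round(),'rv',Ro.from_matrix(R.T@T).as_rotvec(degrees=True).round(2),'w',s['width'],'F',s['ft_force'].round(1),'q',s['qpos'].round(2))
E
python3 go.py 550 -200 240 -9
python3 - <<'E'
from h import *
d=bot.get_image('top')
g=lambda x,y:(165+x/3.4-.5,125+y/3.4-.5)
print('tea base',ray(d,[g(48,175),g(110,153)],0)[:,:2]*1000,'tea top',ray(d,[g(0,152),g(0,100),g(65,80),g(105,118)],.145)[:,:2]*1000)
E
```

```text
t 0.3 pos [ 250.7 -572.3  238.5] d [ 423.6 -221.    -1.4] n 478.0 rv [-3.000e-02  1.000e-02  3.265e+01] w 0.08797578289634483 F [ 0.7 -0.3  0.2] q [ 1.19  0.69 -0.19  1.57  0.16  0.9  -0.22]
tea base [[567.89722726 514.96132054]
 [591.88612189 448.43361515]] tea top [[569.54744271 513.13675754]
 [621.41945431 515.11617774]
 [641.39482029 451.28226009]
 [603.35518762 410.3989335 ]]
```

Request:
play_rows([
  {"x": 53, "y": -27, "az": 4, "grip": -1},
  {"x": 106, "y": -55, "az": 8, "grip": -1},
  {"x": 159, "y": -83, "az": 12, "grip": -1},
  {"x": 212, "y": -110, "az": 16, "grip": -1},
  {"x": 265, "y": -138, "az": 20, "grip": -1},
])

```text
invalid input at $.increments[0]: expected keys x, y, z, ax, ay, az, grip
```

```bash
python3 go.py 501 367 240 -9
```

```text
t 0.35 pos [ 250.7 -572.4  238.5] d [ 606.2 -760.    -1.2] n 972.0 rv [-2.000e-02  1.000e-02  3.265e+01] w 0.08799388975469134 F [-0.5  0.4 -0.3] q [ 1.19  0.69 -0.19  1.57  0.16  0.9  -0.22]
```

Request:
play_rows([
  {"x": 53, "y": -27, "z": 0, "ax": 0, "ay": 0, "az": 4, "grip": -1},
  {"x": 106, "y": -55, "z": 0, "ax": 0, "ay": 0, "az": 8, "grip": -1},
  {"x": 159, "y": -83, "z": 0, "ax": 0, "ay": 0, "az": 12, "grip": -1},
  {"x": 212, "y": -110, "z": 0, "ax": 0, "ay": 0, "az": 16, "grip": -1},
  {"x": 265, "y": -138, "z": 0, "ax": 0, "ay": 0, "az": 20, "grip": -1},
])

```text
time: 0.98
eef_pos: [0.4394, -0.3383, 0.2389]
tool_rot: [[0.998, 0.061, 0.001], [0.061, -0.998, -0.0], [0.001, 0.0, -1.0]]
ft_force: [1.0, -0.6, -0.4]
width: 0.0886
gripper_force: 0.0
```

```bash
python3 go.py 501 367 240 -9
```

```text
t 0.975 pos [ 439.4 -338.3  238.9] d [ 104.7 -700.2   -1.4] n 708.0 rv [ 0.02 -0.04 12.51] w 0.08863915127371044 F [ 1.  -0.6 -0.4] q [ 0.61  0.59 -0.06  1.79  0.05  0.76 -0.99]
```

Request:
play_rows([
  {"x": 15, "y": -58, "z": 0, "ax": 0, "ay": 0, "az": 3, "grip": -1},
  {"x": 30, "y": -116, "z": 0, "ax": 0, "ay": 0, "az": 6, "grip": -1},
  {"x": 45, "y": -174, "z": 0, "ax": 0, "ay": 0, "az": 9, "grip": -1},
  {"x": 60, "y": -232, "z": 0, "ax": 0, "ay": 0, "az": 12, "grip": -1},
  {"x": 75, "y": -290, "z": 0, "ax": 0, "ay": 0, "az": 12.5, "grip": -1},
])

```text
time: 1.6
eef_pos: [0.4949, -0.0436, 0.2389]
tool_rot: [[0.988, -0.154, 0.001], [-0.154, -0.988, -0.0], [0.001, -0.0, -1.0]]
ft_force: [1.2, -0.5, -0.2]
width: 0.0883
gripper_force: 0.0
```

```bash
python3 go.py 501 367 240 -9
```

```text
t 1.6 pos [494.9 -43.6 238.9] d [ -57.4 -406.6   -1.1] n 411.0 rv [-0.   -0.05  0.12] w 0.08825415510965567 F [ 1.2 -0.5 -0.2] q [-0.03  0.52  0.04  1.95 -0.03  0.67 -1.7 ]
```

Request:
play_rows([
  {"x": -8, "y": -58, "z": 0, "ax": 0, "ay": 0, "az": 0, "grip": -1},
  {"x": -16, "y": -116, "z": 0, "ax": 0, "ay": 0, "az": 0, "grip": -1},
  {"x": -24, "y": -174, "z": 0, "ax": 0, "ay": 0, "az": 0, "grip": -1},
  {"x": -32, "y": -232, "z": 0, "ax": 0, "ay": 0, "az": 0, "grip": -1},
  {"x": -40, "y": -290, "z": 0, "ax": 0, "ay": 0, "az": 0, "grip": -1},
])

```text
time: 2.22
eef_pos: [0.4995, 0.2491, 0.2389]
tool_rot: [[0.988, -0.154, 0.001], [-0.154, -0.988, 0.0], [0.001, -0.0, -1.0]]
ft_force: [1.3, -0.3, -0.3]
width: 0.0883
gripper_force: 0.0
```

```bash
python3 go.py 501 367 150 -9
```

```text
t 2.225 pos [499.5 249.1 238.9] d [ -16.7 -116.7   88.9] n 148.0 rv [-0.01 -0.03  0.16] w 0.08834428334042917 F [ 1.3 -0.3 -0.3] q [-0.6   0.6   0.08  1.78 -0.07  0.77 -2.2 ]
```

Request:
play_rows([
  {"x": -8, "y": -58, "z": 0, "ax": 0, "ay": 0, "az": 0, "grip": -1},
  {"x": -16, "y": -112, "z": 10, "ax": 0, "ay": 0, "az": 0, "grip": -1},
  {"x": -17, "y": -117, "z": 50, "ax": 0, "ay": 0, "az": 0, "grip": -1},
  {"x": -17, "y": -117, "z": 85, "ax": 0, "ay": 0, "az": 0, "grip": -1},
  {"x": -17, "y": -117, "z": 85, "ax": 0, "ay": 0, "az": 0, "grip": -1},
])

```text
time: 2.85
eef_pos: [0.4989, 0.3643, 0.1513]
tool_rot: [[0.988, -0.153, -0.005], [-0.153, -0.988, -0.004], [-0.004, 0.004, -1.0]]
ft_force: [-0.8, -0.4, 0.8]
width: 0.0882
gripper_force: 0.0
```

```bash
python3 go.py 501 367 52 -9
python3 - <<'E'
from h import *
o=[]
for n,(x0,y0,x1,y1) in(('top',(180,150,240,220)),('side',(190,130,255,225))):
    d=bot.get_image(n);o.append(cv2.resize(cv2.convertScaleAbs(d['image'][y0:y1,x0:x1,::-1],alpha=1.8),(390,560),interpolation=cv2.INTER_CUBIC))
cv2.imwrite('pics/ab.png',np.hstack(o))
E
```

```text
t 2.85 pos [498.9 364.3 151.3] d [ 2.1 -3.4 99.2] n 99.0 rv [0.26 0.24 0.18] w 0.0881515111708564 F [-0.8 -0.4  0.8] q [-0.75  0.79  0.08  1.67 -0.09  0.69 -2.35]
```

View pics/ab.png

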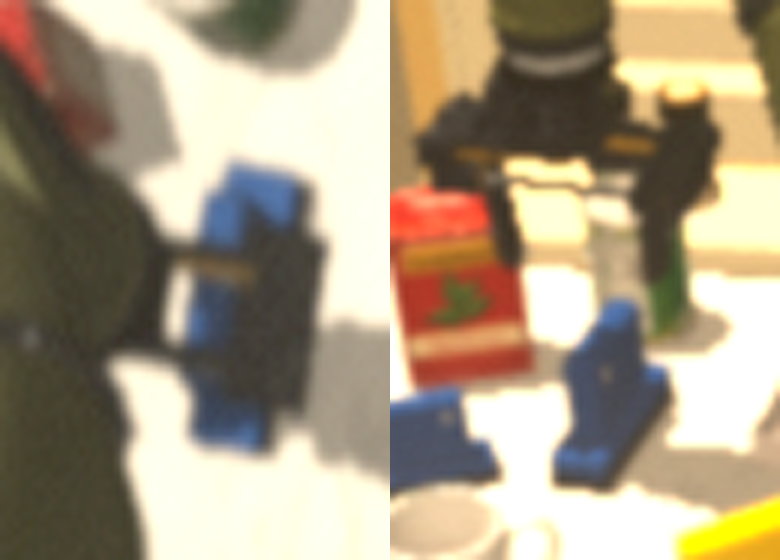

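The gripper is straddling the scraper grip, nearly centred on it, and is clear of the tea box. I'll descend now.

Request:
play_rows([
  {"x": 2, "y": -3, "z": 35, "ax": 0, "ay": 0, "az": 0, "grip": -1},
  {"x": 2, "y": -3, "z": 65, "ax": 0, "ay": 0, "az": 0, "grip": -1},
  {"x": 2, "y": -3, "z": 85, "ax": 0, "ay": 0, "az": 0, "grip": -1},
  {"x": 2, "y": -3, "z": 97, "ax": 0, "ay": 0, "az": 0, "grip": -1},
  {"x": 2, "y": -3, "z": 97, "ax": 0, "ay": 0, "az": 0, "grip": -1},
])

```text
time: 3.58
eef_pos: [0.5033, 0.368, 0.0567]
tool_rot: [[0.988, -0.154, -0.0], [-0.154, -0.988, -0.0], [-0.0, 0.0, -1.0]]
ft_force: [-0.6, 0.4, 0.3]
width: 0.0882
gripper_force: 0.0
```

Request:
play_rows([
  {"x": 0, "y": 0, "z": 0, "ax": 0, "ay": 0, "az": 0, "grip": 1},
  {"x": 0, "y": 0, "z": 0, "ax": 0, "ay": 0, "az": 0, "grip": 1},
  {"x": 0, "y": 0, "z": 0, "ax": 0, "ay": 0, "az": 0, "grip": 1},
  {"x": 0, "y": 0, "z": 0, "ax": 0, "ay": 0, "az": 0, "grip": 1},
  {"x": 0, "y": 0, "z": 0, "ax": 0, "ay": 0, "az": 0, "grip": 1},
], squeeze=40)

```text
time: 4.2
eef_pos: [0.5032, 0.368, 0.0568]
tool_rot: [[0.988, -0.154, 0.0], [-0.154, -0.988, 0.0], [0.0, -0.0, -1.0]]
ft_force: [-1.1, 0.2, -0.5]
width: 0.0401
gripper_force: 0.0
```

Request:
play_rows([
  {"x": 0, "y": 0, "z": 0, "ax": 0, "ay": 0, "az": 0, "grip": 1},
  {"x": 0, "y": 0, "z": 0, "ax": 0, "ay": 0, "az": 0, "grip": 1},
  {"x": 0, "y": 0, "z": 0, "ax": 0, "ay": 0, "az": 0, "grip": 1},
  {"x": 0, "y": 0, "z": 0, "ax": 0, "ay": 0, "az": 0, "grip": 1},
])

```text
time: 4.7
eef_pos: [0.5032, 0.3679, 0.0567]
tool_rot: [[0.988, -0.154, -0.0], [-0.154, -0.988, -0.0], [-0.0, 0.0, -1.0]]
ft_force: [0.4, -0.1, -0.2]
width: 0.0255
gripper_force: 40.0
```

```bash
python3 go.py 501 367 180 -9
```

```text
t 4.7 pos [503.2 367.9  56.7] d [  -2.     1.3 -123.3] n 123.0 rv [0.01 0.   0.15] w 0.025507559597510183 F [ 0.4 -0.1 -0.2] q [-0.74  0.93  0.06  1.7  -0.1   0.51 -2.34]
```

```bash
cat > bd.py <<'E'
import numpy as np
B=np.array([579,26.]);a=np.radians(-4.3);X=np.array([np.cos(a),np.sin(a)]);Y=np.array([-X[1],X[0]])
def tcp(bx,by,off=18): return B+(bx-off)*X+by*Y
E
python3 - <<'E'
from h import *; from bd import *
d=bot.get_image('top')
for c in blobs(d,(12,60,110),(30,200,255),80,(270,146,350,197)):
    w=(ray(d,c[:,0,:],.05)[:,:2]*1000-B)@np.c_[X,Y]; print(w.min(0).round(),w.max(0).round())
for by in(102,60,0,-60,-103):print(by,tcp(-2,by))
E
python3 go.py 568.3 128.9 175 -4.3
```

```text
[-82. -77.] [-11. -26.]
[-84.  23.] [-18.  66.]
[ 14. -65.] [ 78. -18.]
[10. 13.] [72. 63.]
102 [566.70412747 129.21245816]
60 [563.55502094  87.33068255]
0 [559.05629733  27.49957454]
-60 [554.55757372 -32.33153347]
-103 [551.33348847 -75.21049422]
t 4.75 pos [503.2 367.9  56.7] d [ 101.1  226.2 -118.3] n 275.0 rv [ 0.01 -0.   -4.55] w 0.02527038107328703 F [ 0.9 -0.7 -1.1] q [-0.74  0.93  0.06  1.7  -0.1   0.51 -2.34]
```

Request:
play_rows([
  {"x": 0, "y": 0, "z": -30, "ax": 0, "ay": 0, "az": 0, "grip": 1},
  {"x": 0, "y": 0, "z": -75, "ax": 0, "ay": 0, "az": 0, "grip": 1},
  {"x": 0, "y": 0, "z": -120, "ax": 0, "ay": 0, "az": 0, "grip": 1},
  {"x": 0, "y": 0, "z": -120, "ax": 0, "ay": 0, "az": 0, "grip": 1},
])

```text
time: 5.25
eef_pos: [0.5052, 0.3693, 0.18]
tool_rot: [[0.988, -0.154, 0.006], [-0.154, -0.988, 0.004], [0.005, -0.005, -1.0]]
ft_force: [0.1, 0.9, -2.9]
width: 0.0258
gripper_force: 40.0
```

```bash
python3 go.py 568.3 128.9 175 -4.3
```

```text
t 5.25 pos [505.2 369.3 180. ] d [ 99.4 227.8   4.3] n 249.0 rv [-0.29 -0.3  -4.56] w 0.025755588250408204 F [ 0.1  0.9 -2.9] q [-0.75  0.76  0.09  1.64 -0.09  0.74 -2.35]
```

Request:
play_rows([
  {"x": 22, "y": 50, "z": 0, "ax": 0, "ay": 0, "az": -1, "grip": 1},
  {"x": 44, "y": 102, "z": 0, "ax": 0, "ay": 0, "az": -2, "grip": 1},
  {"x": 66, "y": 154, "z": 0, "ax": 0, "ay": 0, "az": -3, "grip": 1},
  {"x": 88, "y": 205, "z": 0, "ax": 0, "ay": 0, "az": -4, "grip": 1},
  {"x": 97, "y": 228, "z": 0, "ax": 0, "ay": 0, "az": -4.6, "grip": 1},
])

```text
time: 5.88
eef_pos: [0.5635, 0.1224, 0.175]
tool_rot: [[0.997, -0.079, -0.003], [-0.079, -0.997, -0.004], [-0.003, 0.004, -1.0]]
ft_force: [-1.5, 0.9, -2.8]
width: 0.0259
gripper_force: 40.0
```

Request:
play_rows([
  {"x": 0, "y": 0, "z": 0, "ax": 0, "ay": 0, "az": 0, "grip": 1},
])

```text
time: 6.0
eef_pos: [0.5634, 0.1243, 0.1752]
tool_rot: [[0.997, -0.079, -0.003], [-0.079, -0.997, -0.002], [-0.003, 0.003, -1.0]]
ft_force: [0.3, -0.7, -1.7]
width: 0.0254
gripper_force: 40.0
```

```bash
python3 go.py 566.7 129.2 98.7 -4.3
python3 - <<'E'
from h import *
o=[]
for n,(x0,y0,x1,y1) in(('top',(230,120,390,220)),('side',(210,110,370,220))):
    d=bot.get_image(n);o.append(cv2.resize(cv2.convertScaleAbs(d['image'][y0:y1,x0:x1,::-1],alpha=1.8),(400,270),interpolation=cv2.INTER_CUBIC))
cv2.imwrite('pics/over.png',np.hstack(o))
E
```

```text
t 6.0 pos [563.4 124.3 175.2] d [ 3.2 -5.3 76.5] n 77.0 rv [ 0.15  0.16 -0.24] w 0.025448064722130268 F [ 0.3 -0.7 -1.7] q [-0.31  0.71  0.02  1.78 -0.01  0.66 -1.93]
```

View pics/over.png

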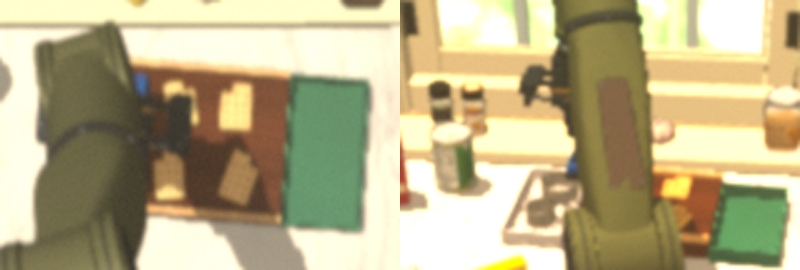

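The scraper hangs over the board's left edge, behind the pieces, with the green tray clear on the right. I'll lower it now.

Request:
play_rows([
  {"x": 3, "y": -5, "z": 25, "ax": 0, "ay": 0, "az": 0, "grip": 1},
  {"x": 3, "y": -5, "z": 50, "ax": 0, "ay": 0, "az": 0, "grip": 1},
  {"x": 3, "y": -5, "z": 68, "ax": 0, "ay": 0, "az": 0, "grip": 1},
  {"x": 3, "y": -5, "z": 76, "ax": 0, "ay": 0, "az": 0, "grip": 1},
  {"x": 3, "y": -5, "z": 76, "ax": 0, "ay": 0, "az": 0, "grip": 1},
])

```text
time: 6.72
eef_pos: [0.5671, 0.133, 0.1004]
tool_rot: [[0.997, -0.073, -0.001], [-0.073, -0.997, -0.0], [-0.001, 0.0, -1.0]]
ft_force: [0.6, -0.4, -2.1]
width: 0.0256
gripper_force: 40.0
```

```bash
python3 go.py 566.7 129.2 98.7 -4.3
```

```text
t 6.725 pos [567.1 133.  100.4] d [-0.1  3.8  1.7] n 4.0 rv [0.01 0.04 0.09] w 0.025640473817637822 F [ 0.6 -0.4 -2.1] q [-0.31  0.83  0.01  1.81 -0.01  0.5  -1.94]
```

Request:
play_rows([
  {"x": 0, "y": 12, "z": 2, "ax": 0, "ay": 0, "az": 0, "grip": 1},
  {"x": 0, "y": 24, "z": 2, "ax": 0, "ay": 0, "az": 0, "grip": 1},
  {"x": 0, "y": 36, "z": 2, "ax": 0, "ay": 0, "az": 0, "grip": 1},
  {"x": 0, "y": 48, "z": 2, "ax": 0, "ay": 0, "az": 0, "grip": 1},
  {"x": 0, "y": 60, "z": 2, "ax": 0, "ay": 0, "az": 0, "grip": 1},
])

```text
time: 7.35
eef_pos: [0.5629, 0.0717, 0.0989]
tool_rot: [[0.997, -0.074, 0.0], [-0.074, -0.997, -0.0], [0.0, 0.0, -1.0]]
ft_force: [1.3, -0.0, -2.9]
width: 0.0252
gripper_force: 40.0
```

Request:
play_rows([
  {"x": 0, "y": 12, "z": 0, "ax": 0, "ay": 0, "az": 0, "grip": 1},
  {"x": 0, "y": 24, "z": 0, "ax": 0, "ay": 0, "az": 0, "grip": 1},
  {"x": 0, "y": 36, "z": 0, "ax": 0, "ay": 0, "az": 0, "grip": 1},
  {"x": 0, "y": 48, "z": 0, "ax": 0, "ay": 0, "az": 0, "grip": 1},
  {"x": 0, "y": 60, "z": 0, "ax": 0, "ay": 0, "az": 0, "grip": 1},
])

```text
time: 7.98
eef_pos: [0.5584, 0.0121, 0.0987]
tool_rot: [[0.997, -0.074, 0.0], [-0.074, -0.997, -0.0], [0.0, 0.0, -1.0]]
ft_force: [-0.4, 0.2, -3.5]
width: 0.0256
gripper_force: 40.0
```

```bash
python3 go.py 551.3 -75.2 98.7 -4.3
python3 - <<'E'
from h import *
o=[]
for n,(x0,y0,x1,y1) in(('top',(230,120,390,220)),('side',(230,120,390,220))):
    d=bot.get_image(n);o.append(cv2.resize(cv2.convertScaleAbs(d['image'][y0:y1,x0:x1,::-1],alpha=1.8),(400,270),interpolation=cv2.INTER_CUBIC))
cv2.imwrite('pics/mid.png',np.hstack(o))
E
```

```text
t 7.975 pos [558.4  12.1  98.7] d [-0.6 87.6 -0. ] n 88.0 rv [ 0.   -0.    0.05] w 0.025567695599656232 F [-0.4  0.2 -3.5] q [-0.09  0.81 -0.02  1.89  0.04  0.45 -1.79]
```

View pics/mid.png

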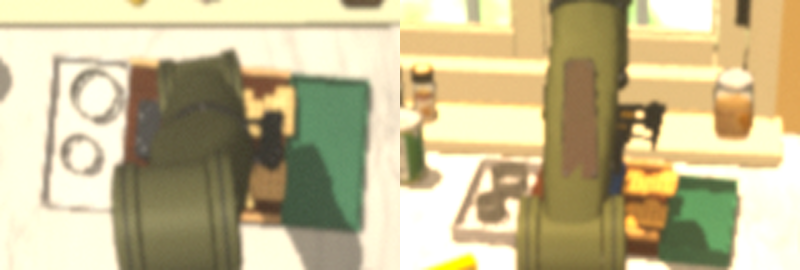

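The pieces are bunched at the open edge on both lanes and nothing is left behind. I'll continue the sweep.

Request:
play_rows([
  {"x": 0, "y": 10, "z": 0, "ax": 0, "ay": 0, "az": 0, "grip": 1},
  {"x": 0, "y": 20, "z": 0, "ax": 0, "ay": 0, "az": 0, "grip": 1},
  {"x": 0, "y": 30, "z": 0, "ax": 0, "ay": 0, "az": 0, "grip": 1},
  {"x": 0, "y": 40, "z": 0, "ax": 0, "ay": 0, "az": 0, "grip": 1},
  {"x": 0, "y": 50, "z": 0, "ax": 0, "ay": 0, "az": 0, "grip": 1},
])

```text
time: 8.7
eef_pos: [0.5547, -0.0378, 0.0987]
tool_rot: [[0.997, -0.074, -0.0], [-0.074, -0.997, -0.0], [-0.0, 0.0, -1.0]]
ft_force: [0.4, 0.4, -1.5]
width: 0.0256
gripper_force: 40.0
```

Request:
play_rows([
  {"x": 0, "y": 9, "z": 0, "ax": 0, "ay": 0, "az": 0, "grip": 1},
  {"x": 0, "y": 18, "z": 0, "ax": 0, "ay": 0, "az": 0, "grip": 1},
  {"x": 0, "y": 27, "z": 0, "ax": 0, "ay": 0, "az": 0, "grip": 1},
  {"x": 0, "y": 36, "z": 0, "ax": 0, "ay": 0, "az": 0, "grip": 1},
  {"x": 0, "y": 42, "z": 0, "ax": 0, "ay": 0, "az": 0, "grip": 1},
])

```text
time: 9.32
eef_pos: [0.5516, -0.0797, 0.0987]
tool_rot: [[0.997, -0.075, -0.0], [-0.075, -0.997, -0.0], [-0.0, 0.0, -1.0]]
ft_force: [-0.2, 0.0, -2.7]
width: 0.0259
gripper_force: 40.0
```

```bash
python3 go.py 551.3 -75.2 98.7 -4.3
python3 - <<'E'
from h import *
o=[]
for n,(x0,y0,x1,y1) in(('top',(230,120,390,220)),('side',(270,130,400,220))):
    d=bot.get_image(n);o.append(cv2.resize(cv2.convertScaleAbs(d['image'][y0:y1,x0:x1,::-1],alpha=1.8),(400,270),interpolation=cv2.INTER_CUBIC))
cv2.imwrite('pics/end.png',np.hstack(o))
E
```

```text
t 9.325 pos [551.6 -79.7  98.7] d [-0.6 -4.5 -0. ] n 5.0 rv [0.02 0.   0.02] w 0.02591653388744761 F [-0.2  0.  -2.7] q [ 0.09  0.81 -0.05  1.89  0.08  0.45 -1.66]
```

View pics/end.png

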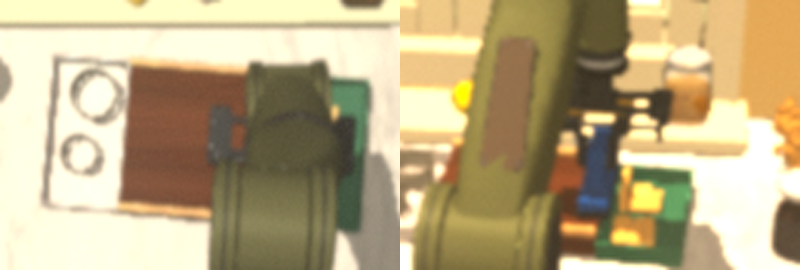

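The board behind the scraper is clear and the pieces are in the green tray, though one seems to lean against the board edge. I'll lift slightly and back off for an open look.

Request:
play_rows([
  {"x": 0, "y": -20, "z": -3, "ax": 0, "ay": 0, "az": 0, "grip": 1},
  {"x": 0, "y": -55, "z": -15, "ax": 0, "ay": 0, "az": 0, "grip": 1},
  {"x": 0, "y": -95, "z": -15, "ax": 0, "ay": 0, "az": 0, "grip": 1},
  {"x": 0, "y": -125, "z": -15, "ax": 0, "ay": 0, "az": 0, "grip": 1},
  {"x": 0, "y": -125, "z": -15, "ax": 0, "ay": 0, "az": 0, "grip": 1},
])

```text
time: 10.05
eef_pos: [0.561, 0.0504, 0.1137]
tool_rot: [[0.998, -0.068, 0.001], [-0.068, -0.998, 0.003], [0.0, -0.003, -1.0]]
ft_force: [0.3, -0.3, -2.6]
width: 0.0258
gripper_force: 40.0
```

```bash
python3 go.py 551.3 -75.2 98.7 -4.3
python3 - <<'E'
from h import *
o=[]
for n,(x0,y0,x1,y1) in(('top',(300,140,390,210)),('side',(300,160,390,230))):
    d=bot.get_image(n);o.append(cv2.resize(cv2.convertScaleAbs(d['image'][y0:y1,x0:x1,::-1],alpha=1.7),(400,311),interpolation=cv2.INTER_CUBIC))
cv2.imwrite('pics/tray.png',np.hstack(o))
E
```

```text
t 10.05 pos [561.   50.4 113.7] d [ -1.2 126.   14.6] n 127.0 rv [-0.17 -0.02  0.42] w 0.025813333475700046 F [ 0.3 -0.3 -2.6] q [-0.16  0.79 -0.02  1.86  0.02  0.49 -1.83]
```

View pics/tray.png

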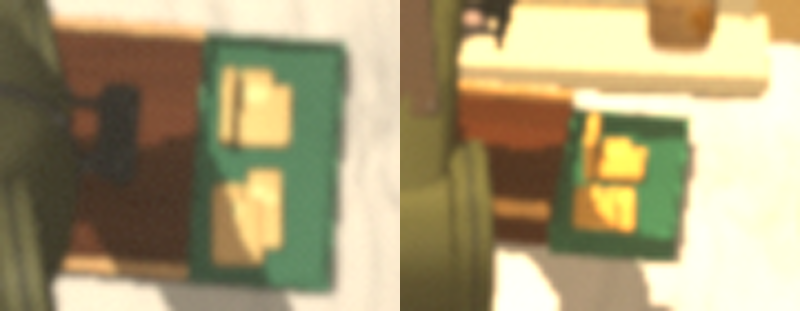

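All four pieces lie inside the green tray: two overlapping at lower left, one flat at the top and one tilted against the wall. The board is clear, so I'll set the scraper down.

Request:
play_rows([
  {"x": 0, "y": 0, "z": 6, "ax": 0, "ay": 0, "az": 0, "grip": 1},
  {"x": 0, "y": 0, "z": 11, "ax": 0, "ay": 0, "az": 0, "grip": 1},
  {"x": 0, "y": 0, "z": 14, "ax": 0, "ay": 0, "az": 0, "grip": 1},
  {"x": 0, "y": 0, "z": 16, "ax": 0, "ay": 0, "az": 0, "grip": 1},
  {"x": 0, "y": 0, "z": 16, "ax": 0, "ay": 0, "az": 0, "grip": 1},
])

```text
time: 10.78
eef_pos: [0.5609, 0.0457, 0.0976]
tool_rot: [[0.997, -0.074, -0.0], [-0.074, -0.997, -0.0], [-0.0, 0.0, -1.0]]
ft_force: [0.0, -0.1, -2.7]
width: 0.0252
gripper_force: 40.0
```

```bash
python3 go.py 560 45 96 -4.3
```

```text
t 10.775 pos [560.9  45.7  97.6] d [-0.8  0.8  1.6] n 2.0 rv [0.01 0.01 0.05] w 0.025180410542587718 F [ 0.  -0.1 -2.7] q [-0.15  0.81 -0.02  1.87  0.03  0.45 -1.83]
```

Request:
play_rows([
  {"x": 0, "y": 0, "z": 0.7, "ax": 0, "ay": 0, "az": 0, "grip": 1},
  {"x": 0, "y": 0, "z": 1.2, "ax": 0, "ay": 0, "az": 0, "grip": 1},
  {"x": 0, "y": 0, "z": 1.2, "ax": 0, "ay": 0, "az": 0, "grip": 1},
])

```text
time: 11.15
eef_pos: [0.561, 0.0458, 0.0966]
tool_rot: [[0.997, -0.074, 0.0], [-0.074, -0.997, -0.0], [0.0, 0.0, -1.0]]
ft_force: [-0.7, 0.5, -1.9]
width: 0.0256
gripper_force: 40.0
```

Request:
play_rows([
  {"x": 0, "y": 0, "z": 0.4, "ax": 0, "ay": 0, "az": 0, "grip": 1},
  {"x": 0, "y": 0, "z": 0.4, "ax": 0, "ay": 0, "az": 0, "grip": -1},
  {"x": 0, "y": 0, "z": 0.4, "ax": 0, "ay": 0, "az": 0, "grip": -1},
  {"x": 0, "y": 0, "z": 0.4, "ax": 0, "ay": 0, "az": 0, "grip": -1},
  {"x": 0, "y": 0, "z": 0.4, "ax": 0, "ay": 0, "az": 0, "grip": -1},
])

```text
time: 11.78
eef_pos: [0.561, 0.0458, 0.0961]
tool_rot: [[0.997, -0.074, 0.0], [-0.074, -0.997, -0.0], [0.0, 0.0, -1.0]]
ft_force: [0.5, 0.5, -0.5]
width: 0.0634
gripper_force: 0.0
```

Request:
play_rows([
  {"x": 0, "y": 0, "z": 0, "ax": 0, "ay": 0, "az": 0, "grip": -1},
  {"x": 0, "y": 0, "z": 0, "ax": 0, "ay": 0, "az": 0, "grip": -1},
  {"x": 0, "y": 0, "z": 0, "ax": 0, "ay": 0, "az": 0, "grip": -1},
])

```text
time: 12.15
eef_pos: [0.5609, 0.0458, 0.0961]
tool_rot: [[0.997, -0.074, 0.0], [-0.074, -0.997, -0.0], [0.0, 0.0, -1.0]]
ft_force: [0.3, -0.3, 0.5]
width: 0.0882
gripper_force: 0.0
```

Request:
play_rows([
  {"x": 0, "y": 0, "z": -20, "ax": 0, "ay": 0, "az": 0, "grip": -1},
  {"x": 0, "y": 0, "z": -60, "ax": 0, "ay": 0, "az": 0, "grip": -1},
  {"x": 0, "y": 0, "z": -110, "ax": 0, "ay": 0, "az": 0, "grip": -1},
  {"x": -40, "y": 0, "z": -140, "ax": 0, "ay": 0, "az": 0, "grip": -1},
  {"x": -60, "y": -40, "z": -150, "ax": 0, "ay": 0, "az": 0, "grip": -1},
])

```text
time: 12.78
eef_pos: [0.5034, 0.0872, 0.2481]
tool_rot: [[0.997, -0.081, 0.002], [-0.081, -0.997, -0.002], [0.002, 0.001, -1.0]]
ft_force: [0.5, 0.8, 0.3]
width: 0.0882
gripper_force: 0.0
```

Request:
play_rows([
  {"x": 0, "y": -50, "z": 0, "ax": 0, "ay": 0, "az": 0, "grip": -1},
  {"x": 0, "y": -100, "z": 0, "ax": 0, "ay": 0, "az": 0, "grip": -1},
  {"x": 0, "y": -150, "z": 0, "ax": 0, "ay": 0, "az": 0, "grip": -1},
  {"x": 0, "y": -150, "z": 0, "ax": 0, "ay": 0, "az": 0, "grip": -1},
])

```text
time: 13.28
eef_pos: [0.5141, 0.2454, 0.2459]
tool_rot: [[0.998, -0.066, -0.0], [-0.066, -0.998, 0.003], [-0.0, -0.003, -1.0]]
ft_force: [-0.3, -1.2, 0.1]
width: 0.0882
gripper_force: 0.0
```

```bash
python3 - <<'E'
from h import *
o=[]
for n,(x0,y0,x1,y1) in(('top',(230,120,390,220)),('side',(240,130,400,230))):
    d=bot.get_image(n);o.append(cv2.resize(cv2.convertScaleAbs(d['image'][y0:y1,x0:x1,::-1],alpha=1.8),(400,250),interpolation=cv2.INTER_CUBIC))
cv2.imwrite('pics/fin.png',np.hstack(o))
E
```

```text
(no output)
```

View pics/fin.png

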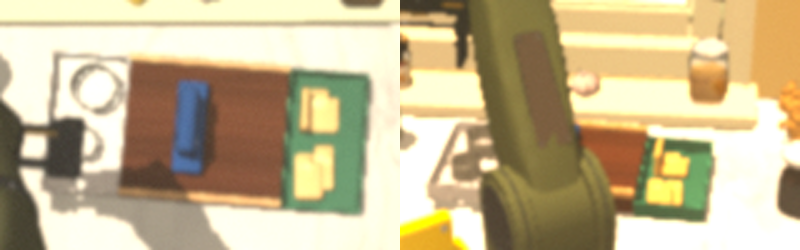

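The scraper stands upright mid-board at (190,127) in the crop. All four pieces are in the green tray and the gripper is clear, so I'll hand the job in.

```bash
python3 -c "
from workcell import bot
print(bot.job_done())"
```

```text
the job is handed in; nothing more can be done
None
```

I swept all four crispbread pieces into the green tray, stood the scraper upright on the cleared board, released it and handed the job in at about 13 s; no verdict came back, but the last picture showed everything in place.

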